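# Compare a cast resin test block with the reference in a press-to-read colour comparator

### The arm

A 7-joint arm with a two-finger parallel gripper is mounted at the origin on a cart in front of the work surface, level with it; the furniture and walls round the work are solid. World frame = base frame: x ahead of the robot, y to its left, z up, the work surface at z = 0. Lengths are in m, angles in rad, forces in N, time in s.
With the tool pointing down it reaches from about 0.425 to 0.95 m from the base axis. Payload 4.7 kg.
Tool frame: the origin (TCP) lies between the finger pads; the fingertips stand 25 mm ahead of it and the grasp point (between the pads) lies 6 mm ahead of it; z points along the fingers, y is the line along which they close (so a half turn about z gives the same grasp; the last joint's range is limited). The gripper opens to 85 mm and grips with 20 to 120 N. Pads are 22 mm wide; open, the fingers measure 114 mm over their backs; the gripper's body (76 mm by 85 mm) begins 54 mm behind the grasp point. The pads swing forward as they close: fully open they stand 13 mm farther back than shut.
Start: joints at [1.293, 0.469, -0.049, 1.532, 0.024, 1.141, -0.082], TCP at [0.166, -0.654, 0.256] pointing down, gripper open.
Joint ranges: [-2.59, 2.59], [-0.33, 1.99], [-1.39, 1.29], [0.1, 2.45], [-1.04, 4.18], [0.21, 1.99], [-2.66, 2.66]. Speed limits (rad/s): [2.57, 2.57, 3.14, 3.14, 3.14, 3.14, 3.14].

### API

Orientations are given as a 3x3 rotation matrix whose columns are the frame's x, y, z axes.
In Python, from rig import * gives the robot as it stands. Calls block until the motion is done:
- movep(position, orientation): joint-space move of the TCP to a pose.
- move_l(position, attitude=None, feed=0.15, until_force=None): straight line of the TCP; attitude=None keeps the orientation; feed is the mean speed in m/s. With until_force (N) it stops when the force on the tool has changed by that much, and returns True; else False.
- move_joints(angles): joint-space move.
- command_gripper(opening, newtons=None): finger opening in m; newtons is the grip in N (None keeps the last); returns when the fingers have stopped.
- sleep(seconds).
- inverse_kinematics(position, orientation): joint angles nearest the present ones, or None.
- sense(): the state.
- camera(name): name is "scene" or "top" or "wrist"; returns (picture, depth): 400x640x3 uint8, red, green, blue; 400x640 float32, m along the optical axis (not along the pixel's ray), 0 where there is no reading.
- camera_params(name): a dict with "K" (3x3 intrinsics, pixels), "dist" ([k1, k2, p1, p2, k3] as OpenCV has them; the pictures are not rectified), "position" and "rotation" of the camera in the world; the wrist camera has in their place "tool_from_camera" (4x4, takes a point from camera to tool coordinates, whose origin is the TCP and whose axes are the flange's). Camera axes: x right, y down, z forward; pixel columns grow to the right and rows downward; lengths in m; the calibration is good to about 2 mm. A picture is of the moment at which its call begins: read the wrist's pose just before it. camera_params takes no time and is no camera call.
A pose or a line that the arm cannot do raises Unreachable and nothing moves.
- finish_job(): hands the job in; it is judged then, once.
The state is a dict: "time_s": time; "joint_pos": joint angles; "qd": joint speeds; "joint_efforts": joint torques, N m; "position": TCP position; "tcp_rot": TCP orientation; "wrist_force": force on the tool from outside, world axes, zero at the start; "ft_torque": the same for the moment, N m; "finger_gap": finger opening in m; "gripper_force": force on a finger pad.
Only numpy, scipy, OpenCV 4.12 (cv2) and the standard library are available. Lean on these libraries where they do the work, as an engineer would, in place of code of your own. Each camera call takes 0.05 s, during which the arm holds its last target. There are 200 camera calls.

### The job

Check the amber test block for colour against the clear one: stand the clear reference block upright and square on the comparator's bare pedestal (the left lane seen from the robot) and let go of it, then take the amber block, lower it into the nest of the right lane, gently press its spring plunger nearly all the way down, where the reading is taken, and finish while still gripping the amber block and holding it down there, upright and square in the light path. Grip both blocks by their frosted faces only, let nothing touch the polished faces, which must face lamp and photocell, and leave the green block, the cup, the bottle and the pattern disc alone.

Things in the scene. Friction and masses are not known exactly. Their poses are not given: they have to be found in the camera images.
- reference: Reference block of water-clear resin, standing in one of the three pockets of the wooden stand; 20 mm (own x) by 24 mm (own y) by 80 mm tall, 46 g. Origin: centre of its underside, z up. Polished see-through faces look along own +-x; frosted matt white faces along own +-y (24 mm apart, 14 to 78 mm above the underside). The lowest 14 mm are a matt foot. A half turn about z makes no difference.
- sample: Test block of amber resin to be checked, standing in one of the three pockets of the stand; 20 mm (own x) by 24 mm (own y) by 80 mm tall, 46 g. Origin: centre of its underside, z up. Polished see-through faces look along own +-x; frosted matt white faces along own +-y (24 mm apart, 14 to 78 mm above the underside). The lowest 14 mm are a matt foot. A half turn about z makes no difference.
- spare: Green resin block in the remaining pocket; it stays there. Otherwise the same as the others; 20 mm (own x) by 24 mm (own y) by 80 mm tall, 46 g. Origin: centre of its underside, z up. Polished see-through faces look along own +-x; frosted matt white faces along own +-y (24 mm apart, 14 to 78 mm above the underside). The lowest 14 mm are a matt foot. A half turn about z makes no difference.
- sample_frosted: The two frosted faces of the amber block (same frame as sample); the only place to grip it.
- sample_polished: The two polished faces of the amber block, from 14 to 78 mm above its underside (same frame as sample); nothing may touch them.
- reference_polished: The two polished faces of the clear block (same frame as reference); nothing may touch them.
- stand: Fixed wooden stand, 175 mm (own x) by 52 mm (own y) by 20 mm high; origin: centre of its underside. Three pockets along own x at -55, 0 and +55 mm, 24 by 28 mm, 12 mm deep (floor 8 mm above the worktop). The blocks' axes are parallel to the stand's; which block is in which pocket varies.
- comparator: Fixed colour comparator, 152 (own x) by 192 (own y) by 80 mm high; origin: centre of its underside. Black lamp house at own +x (far), two black photocell barrels on brackets at own -x, between them a slot along own y, own x -20 to +19 mm, open above and at both ends. Light paths cross it along own x, 64 mm above the worktop: reference lane at own y +45 mm, sample lane at -45 mm.
- reference_seat (a point): Centre of the top of the bare pedestal in the reference lane: a table 22 mm (x) by 26 mm (y) of aluminium on a slim post, its top 40 mm above the worktop. Axes as the comparator's.
- sample_axis (a point): Point on the axis of the sample lane's plunger, fixed to the comparator, 46 mm above the worktop: where the nest's floor is while the plunger is up. Axes as the comparator's.
- nest_floor (a point): Centre of the nest's floor on top of the spring plunger; it moves down with it. The nest is a brass table 22 mm (x) by 40 mm (y), open along x, with a 5 mm high cheek at each end in y, 32 mm apart inside. Axes as the comparator's.
- plunger (a joint): Travel of the spring plunger in m: 0 up, 0.008 pressed down onto its stop; the comparator reads from 0.005. The spring pushes up with about 1.8 N at the top and 5.4 N at the stop, so that a block let go of rises out of the light path.
- mixing_cup: Bystander: green mixing cup, 62 mm across, 56 mm tall, origin under its centre.
- bottle: Bystander: white resin bottle with a blue cap, 54 mm across, 118 mm tall, origin under its centre.
- master_pad: Bystander: flat white pattern disc with a blue part on it, 61 mm across, 12 mm high, origin under its centre.
There are look-alikes about, which are no part of the job. Leave any blue or purple look-alike of the reference alone.

How it is judged:
By the outcome, as a careful person would: the job done as asked, in the order asked, and still so for the second after the job is handed in, while the arm keeps its last pose, push and grip.
It also fails if it takes over 51 s, if anything falls off the work surface, if the arm or the gripper's body presses on something with over 40 N, if the wrist force passes 120 N, or if a joint passes its speed limit or range.

## Working session

There is one attempt and no reset: what is moved stays moved. The work goes in short steps, each a Python script; the robot and the scene stay as the last script left them, time stands still between calls to the robot, and variables do not carry over. Pictures are saved under pics/ and viewed, at most 10 in all, crops included, and the job is handed in when it is done.

```bash
mkdir -p pics; ls; cat > h.py <<'E'
from rig import *
import numpy as np, cv2
def save(n,im): cv2.imwrite('pics/'+n+'.png',cv2.cvtColor(im,cv2.COLOR_RGB2BGR))
E
python3 - <<'E'
from h import *
np.set_printoptions(precision=4,suppress=True)
for n in ("scene","top"):
    im,d=camera(n); save(n+'0',im); np.save('pics/'+n+'0d.npy',d); p=camera_params(n)
    print(n,p)
print(camera_params("wrist")); s=sense(); print(s)
E
```

```text
pics
scene {'K': array([[499.9312,   0.    , 323.863 ],
       [  0.    , 499.9312, 204.4752],
       [  0.    ,   0.    ,   1.    ]]), 'dist': array([0.0072, 0.    , 0.    , 0.    , 0.    ]), 'position': array([-0.3277, -0.5445,  0.5872]), 'rotation': array([[ 0.5134, -0.3995,  0.7595],
       [-0.8579, -0.2204,  0.4641],
       [-0.018 , -0.8898, -0.4559]])}
top {'K': array([[431.698 ,   0.    , 319.1353],
       [  0.    , 431.698 , 201.2155],
       [  0.    ,   0.    ,   1.    ]]), 'dist': array([-0.0608,  0.    ,  0.    ,  0.    ,  0.    ]), 'position': array([ 0.3474, -0.014 ,  1.1724]), 'rotation': array([[-0.0148, -0.987 ,  0.1599],
       [-0.9998,  0.013 , -0.0126],
       [ 0.0104, -0.16  , -0.9871]])}
{'K': array([[283.6447,   0.    , 322.0734],
       [  0.    , 283.6447, 203.8517],
       [  0.    ,   0.    ,   1.    ]]), 'dist': array([-0.0175,  0.    ,  0.    ,  0.    ,  0.    ]), 'tool_from_camera': array([[-0.    , -0.96  , -0.28  ,  0.0713],
       [ 1.    ,  0.0004, -0.0016,  0.0011],
       [ 0.0016, -0.28  ,  0.96  , -0.1178],
       [ 0.    ,  0.    ,  0.    ,  1.    ]])}
{'time_s': 0.1, 'joint_pos': array([ 1.2931,  0.4694, -0.0486,  1.5336,  0.0241,  1.141 , -0.0823]), 'qd': array([ 0.0002, -0.0017, -0.0001, -0.0026, -0.0007,  0.0001, -0.0001]), 'joint_efforts': array([  0.0003, -51.1517,  -0.047 , -23.8389,   0.0108,   0.0044,
        -0.    ]), 'position': array([ 0.1661, -0.6538,  0.2553]), 'tcp_rot': array([[ 0.9692,  0.2463, -0.0005],
       [ 0.2463, -0.9692,  0.0017],
       [-0.0001, -0.0018, -1.    ]]), 'wrist_force': array([0.4886, 0.4605, 0.2687]), 'ft_torque': array([0.0171, 0.0111, 0.0386]), 'gripper_force': 0.0, 'finger_gap': 0.08552653869185697}
```

View pics/top0.png

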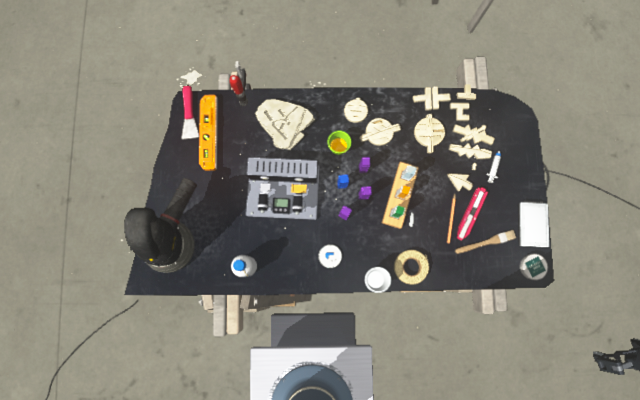

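View pics/scene0.png

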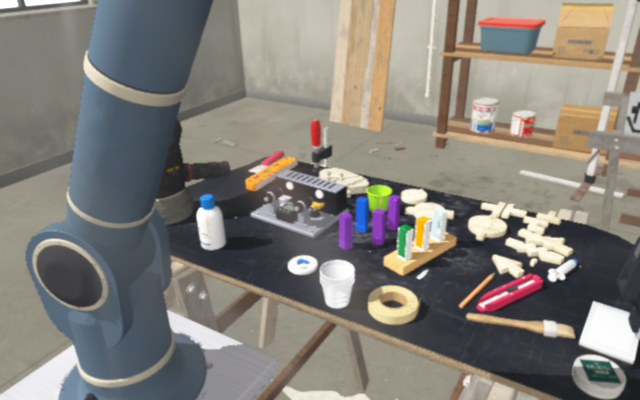

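The top view shows the stand at about (400,195), with clear at (409,173), amber at (404,188) and green at (397,211). The comparator is at (282,188), with its amber-coloured nest at (299,188) and the pale pedestal at (265,188). The scene view agrees. Next: coarse positions, then wrist close-ups.

```bash
cat >> h.py <<'E'
def ray(p,uv,T=None):
    """pixels -> origin, world directions"""
    uv=np.asarray(uv,float).reshape(-1,1,2)
    n=cv2.undistortPoints(uv,p['K'],p['dist'])[:,0]
    d=np.c_[n,np.ones(len(n))]
    if T is None: return p['position'],d@p['rotation'].T
    return T[:3,3],d@T[:3,:3].T
def plane(p,uv,z,T=None):
    o,d=ray(p,uv,T); return o+d*((z-o[2])/d[:,2])[:,None]
def wpose():
    s=sense(); T=np.eye(4); T[:3,:3]=s['tcp_rot']; T[:3,3]=s['position']
    return T@camera_params('wrist')['tool_from_camera']
def down(yaw):
    """tool z down, closing axis y at heading yaw (rad)"""
    y=np.array([np.cos(yaw),np.sin(yaw),0]); z=np.array([0,0,-1.]); return np.c_[np.cross(y,z),y,z]
E
python3 - <<'E'
from h import *
np.set_printoptions(precision=4,suppress=True)
p=camera_params('top'); im=cv2.cvtColor(cv2.imread('pics/top0.png'),cv2.COLOR_BGR2HSV)
m=cv2.inRange(im,(8,60,120),(28,200,255)); m[:150]=0;m[240:]=0;m[:,:375]=0;m[:,425:]=0
c=max(cv2.findContours(m,0,2)[0],key=cv2.contourArea); r=cv2.minAreaRect(c); b=cv2.boxPoints(r); print(r)
P=plane(p,b,.02); print('stand',P,P.mean(0),[np.linalg.norm(P[i]-P[i-1]) for i in range(4)])
P=plane(p,[[247,159],[317,159],[317,219],[247,217]],.01); print('comp',P,P.mean(0))
s=sense(); print(inverse_kinematics([.55,-.2,.35],down(1.3)))
E
```

```text
((399.9056701660156, 194.83016967773438), (21.15352439880371, 65.10889434814453), 15.945395469665527)
stand [[ 0.4719 -0.1936  0.02  ]
 [ 0.6446 -0.2498  0.02  ]
 [ 0.6276 -0.3055  0.02  ]
 [ 0.4554 -0.248   0.02  ]] [ 0.5499 -0.2492  0.02  ] [np.float64(0.05679011457402499), np.float64(0.1816227431706023), np.float64(0.05824582877067478), np.float64(0.1815411463491814)]
comp [[ 0.6569  0.1695  0.01  ]
 [ 0.6543 -0.0246  0.01  ]
 [ 0.4869 -0.0223  0.01  ]
 [ 0.4949  0.1675  0.01  ]] [0.5733 0.0725 0.01  ]
[ 0.8562  0.3448 -0.762   1.5949  0.2446  1.3004  1.3579]
```

```bash
python3 - <<'E'
from h import *
np.set_printoptions(precision=4,suppress=True)
for n,pos,yaw in (('ws',[.55,-.25,.25],np.radians(-108)),('wc',[.573,.0725,.25],np.radians(-91))):
    movep(pos,down(yaw)); T=wpose(); im,d=camera('wrist'); save(n,im); np.savez('pics/'+n+'.npz',T=T,d=d)
    s=sense(); print(s['time_s'],s['position'],s['joint_pos'],s['wrist_force'])
E
```

```text
2.1583 [ 0.5495 -0.2513  0.25  ] [ 0.5044  0.3674 -0.1906  1.7085  0.0782  1.0731 -1.5981] [0.0738 0.1901 0.7708]
3.4333 [0.5734 0.0699 0.2498] [ 0.0982  0.3428 -0.3734  1.7618  0.1421  1.0636 -1.917 ] [-1.0314 -0.4391 -0.3867]
```

View pics/ws.png

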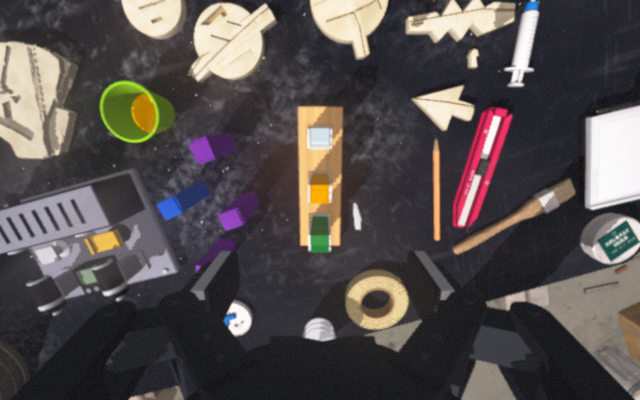

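View pics/wc.png

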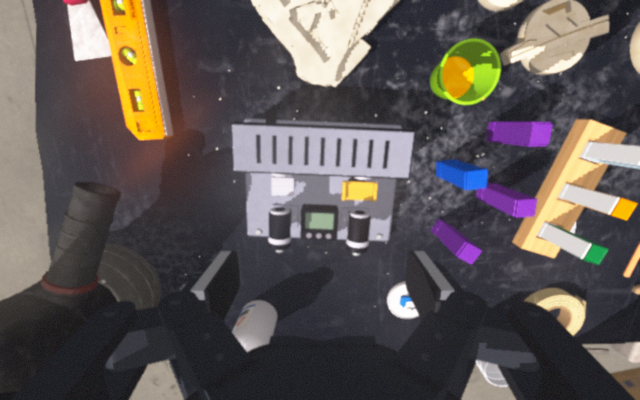

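ws shows the stand with clear's top at (320,137), amber's at (319,188) and green's at (318,235). wc shows the pedestal at (283,186), the brass nest at (360,190), and the lamp house top at x 232–414, y 122–178. Next I'll extract the features and check with an enlarged crop.

```bash
python3 - <<'E'
from h import *
np.set_printoptions(precision=4,suppress=True)
p=camera_params('wrist')
A=cv2.imread('pics/ws.png');B=cv2.imread('pics/wc.png');Ta=np.load('pics/ws.npz')['T'];Tb=np.load('pics/wc.npz')
db=Tb['d'];Tb=Tb['T']
H=cv2.cvtColor(B,cv2.COLOR_BGR2HSV); HA=cv2.cvtColor(A,cv2.COLOR_BGR2HSV)
def blob(m,x0,x1,y0,y1):
    k=np.zeros_like(m);k[y0:y1,x0:x1]=m[y0:y1,x0:x1]
    c=max(cv2.findContours(k,0,2)[0],key=cv2.contourArea); return c
for nm,m,w,z in (('nest',cv2.inRange(H,(15,120,120),(32,255,255)),(330,390,170,210),.049),('ped',cv2.inRange(H,(0,0,185),(180,60,255)),(262,305,170,203),.04)):
    c=blob(m,*w); r=cv2.minAreaRect(c); P=plane(p,cv2.boxPoints(r),z,Tb); print(nm,r,cv2.boundingRect(c),P.mean(0),P)
# stand top wood
m=cv2.inRange(HA,(8,60,110),(24,200,255)); c=blob(m,290,350,95,255); r=cv2.minAreaRect(c);P=plane(p,cv2.boxPoints(r),.02,Ta);print('stand',r,P,P.mean(0),np.linalg.norm(P-np.roll(P,1,0),axis=1))
for nm,lo,hi,w in (('clear',(85,0,130),(125,90,255),(300,342,118,156)),('amber',(10,190,150),(28,255,255),(304,335,172,203)),('green',(45,100,60),(85,255,255),(304,335,210,255))):
    c=blob(cv2.inRange(HA,lo,hi),*w); print(nm,cv2.minAreaRect(c),plane(p,[cv2.minAreaRect(c)[0]],.088,Ta))
o=np.hstack([cv2.resize(A[95:257,270:370],None,fx=3.6,fy=3.6,interpolation=2),cv2.resize(B[115:245,230:420],None,fx=2.2,fy=4.49,interpolation=2)[:583]])
cv2.imwrite('pics/crop.png',o[:583,:798]); print(o.shape)
for v in range(120,240,8): print(v,(db[v,[270,283,300,320,345,360,380]]*1000).round())
E
```

```text
nest ((359.5, 190.5), (19.0, 35.0), 90.0) (342, 181, 36, 20) [0.567  0.0263 0.049 ] [[0.5787 0.0465 0.049 ]
 [0.5779 0.0065 0.049 ]
 [0.5553 0.0057 0.049 ]
 [0.5562 0.0466 0.049 ]]
ped ((283.0, 187.5), (29.0, 42.0), 90.0) (262, 173, 43, 30) [0.5702 0.1158 0.04  ] [[0.5883 0.1393 0.04  ]
 [0.5873 0.0902 0.04  ]
 [0.5521 0.0916 0.04  ]
 [0.5532 0.1421 0.04  ]]
stand ((319.5, 175.5), (139.0, 45.0), 90.0) [[ 0.6427 -0.2515  0.02  ]
 [ 0.6265 -0.3013  0.02  ]
 [ 0.4583 -0.2499  0.02  ]
 [ 0.477  -0.1928  0.02  ]] [ 0.5511 -0.2489  0.02  ] [0.1759 0.0523 0.1758 0.0601]
clear ((319.0, 136.5), (17.0, 20.0), 90.0) [[ 0.605  -0.2668  0.088 ]]
amber ((319.5, 192.5), (19.0, 17.0), 90.0) [[ 0.5521 -0.2499  0.088 ]]
green ((319.0, 241.0), (22.0, 16.0), 90.0) [[ 0.5016 -0.2327  0.088 ]]
(583, 778, 3)
120 [317. 339. 340. 352. 352. 353. 351.]
128 [278. 278. 279. 277. 280. 280. 323.]
136 [281. 279. 280. 282. 281. 280. 282.]
144 [282. 282. 282. 282. 282. 283. 282.]
152 [283. 285. 286. 285. 286. 285. 285.]
160 [287. 286. 286. 286. 287. 286. 287.]
168 [290. 290. 287. 289. 289. 289. 290.]
176 [356. 350. 356. 356. 356. 294. 294.]
184 [359. 334. 360. 359. 325. 329. 359.]
192 [361. 338. 362. 362. 326. 330. 361.]
200 [364. 365. 364. 363. 365. 366. 366.]
208 [367. 317. 367. 345. 363. 365. 368.]
216 [312. 308. 371. 343. 367. 310. 370.]
224 [315. 310. 374. 346. 369. 313. 374.]
232 [318. 313. 377. 350. 377. 313. 376.]
```

View pics/crop.png

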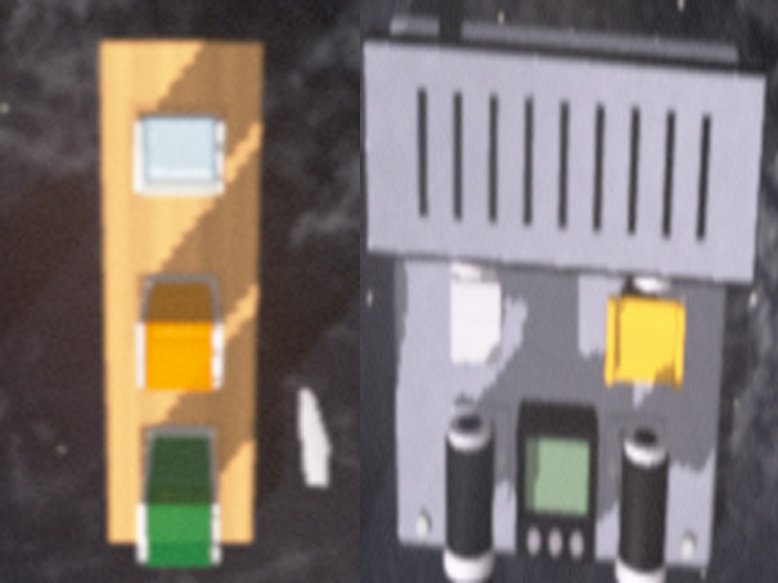

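The crop shows clear, amber and green from far to near. The pedestal spans about u 272–294, v 176–196, and the nest about u 343–377, v 181–200. The comparator is turned about 2.5° in the picture. I'll cross-check with depth points.

```bash
python3 - <<'E'
from h import *
np.set_printoptions(precision=4,suppress=True)
p=camera_params('wrist')
vv,uu=np.mgrid[0:400,0:640]; uv=np.c_[uu.ravel(),vv.ravel()]
def cloud(n):
    f=np.load(f'pics/{n}.npz');o,d=ray(p,uv,f['T']); z=f['d'].ravel(); return o+d*z[:,None]
def sel(P,x0,x1,y0,y1,z0,z1): return P[(P[:,0]>x0)&(P[:,0]<x1)&(P[:,1]>y0)&(P[:,1]<y1)&(P[:,2]>z0)&(P[:,2]<z1)]
def rect(nm,Q):
    r=cv2.minAreaRect((Q[:,:2]*1000).astype(np.float32)); print(nm,len(Q),r,'z',np.median(Q[:,2]))
C=cloud('wc');S=cloud('ws')
L=sel(C,.56,.70,-.05,.2,.07,.09)
b=np.round(L[:,1]/.003).astype(int)
for f in (np.min,np.max):
    e=np.array([(k*.003,f(L[b==k,0])) for k in np.unique(b) if (b==k).sum()>5]); e=e[8:-8]; print('lamp edge',np.polyfit(e[:,0]-.07,e[:,1],1))
rect('lamp',L)
rect('ped',sel(C,.54,.60,.095,.14,.033,.05)); rect('nest',sel(C,.54,.60,0,.05,.038,.06))
rect('stand',sel(S,.42,.68,-.34,-.16,.014,.03))
for n,x,y in (('clear',.605,-.267),('amber',.552,-.25),('green',.5,-.233)): rect(n,sel(S,x-.025,x+.025,y-.02,y+.02,.08,.1))
# image corners
Tb=np.load('pics/wc.npz')['T']
P=plane(p,[[283.2,186]],.04,Tb)[0];N=plane(p,[[359.8,190.7]],.048,Tb)[0]; d=P-N; print(P,N,np.hypot(*d[:2]),np.degrees(np.arctan2(d[1],d[0])))
E=plane(p,[[230+8/2.2,115+248/4.49],[230+392/2.2,115+280/4.49],[230+5/2.2,115+42/4.49],[230+405/2.2,115+77/4.49]],.08,Tb);print(E,np.degrees(np.arctan2(*(E[0]-E[1])[[1,0]])),np.degrees(np.arctan2(*(E[2]-E[3])[[1,0]])))
E
```

```text
lamp edge [0.0601 0.5911]
lamp edge [0.0598 0.6409]
lamp 8920 ((615.0266723632812, 68.66842651367188), (183.40708923339844, 53.027992248535156), 86.83409881591797) z 0.08004981635028596
ped 407 ((562.2152099609375, 114.08155822753906), (47.61988830566406, 29.44037437438965), 9.729202270507812) z 0.039925144875469665
nest 673 ((561.78759765625, 26.551023483276367), (40.11021041870117, 32.184417724609375), 85.93565368652344) z 0.046140195182913735
stand 3985 ((596.38427734375, -223.99606323242188), (148.4562530517578, 240.110107421875), 66.72479248046875) z 0.020081103173729742
clear 518 ((603.2487182617188, -267.23095703125), (23.50365447998047, 18.955547332763672), 72.00680541992188) z 0.08795721866246495
amber 461 ((551.677001953125, -249.82452392578125), (23.574329376220703, 19.59036636352539), 72.2447280883789) z 0.08794343535208488
green 428 ((499.2220458984375, -232.43020629882812), (22.879369735717773, 20.49099349975586), 72.09791564941406) z 0.08770884796513514
[0.5723 0.1154 0.04  ] [0.5667 0.0259 0.048 ] 0.089740442431976 86.39820528246226
[[ 0.5987  0.1594  0.08  ]
 [ 0.5876 -0.0196  0.08  ]
 [ 0.644   0.1559  0.08  ]
 [ 0.6328 -0.0226  0.08  ]] 86.44043699249752 86.42375518622421
```

Everything agrees: comparator lane axis heading 86.4°, lanes 89.7 mm apart, blocks' frosted axis 72.1°, block tops at z = 88 mm. Now I'll grasp the clear block and take a look down onto the slot with it in hand.

```bash
cat >> h.py <<'E'
np.set_printoptions(precision=4,suppress=True)
YS=np.radians(72.1-180); YC=np.radians(86.43-180)
def st(t=''):
    s=sense(); R=s['tcp_rot']; print(t,round(s['time_s'],2),s['position'],'head',np.degrees(np.arctan2(R[1,1],R[0,1])).round(2),'zax',R[:,2],'F',s['wrist_force'],'gap',round(s['finger_gap'],4),round(s['gripper_force'],1)); return s
E
python3 - <<'E'
from h import *
c=np.array([.6032,-.2672])
movep([*c,.15],down(YS)); sleep(.2); st('above')
move_l([*c,.072],down(YS),feed=.08); sleep(.2); st('down')
command_gripper(.015,30); st('grip')
move_l([*c,.13],feed=.1); st('lift')
movep([*c,.22],down(YS)); movep([.50,.07,.25],down(YC)); sleep(.4); st('look')
T=wpose(); im,d=camera('wrist'); save('w2',im); np.savez('pics/w2.npz',T=T,d=d)
E
```

```text
above 4.97 [ 0.604  -0.2655  0.1506] head -107.75 zax [ 0.0011  0.0003 -1.    ] F [ 0.2841 -0.2742 -0.284 ] gap 0.0851 0.0
down 6.29 [ 0.6035 -0.2673  0.0726] head -107.9 zax [ 0.0009 -0.0004 -1.    ] F [0.6976 0.4029 0.3472] gap 0.0852 0.0
grip 6.88 [ 0.6032 -0.2671  0.072 ] head -107.89 zax [-0.      0.0001 -1.    ] F [ 0.5333  0.3273 -0.0888] gap 0.024 36.5
lift 7.61 [ 0.6028 -0.2671  0.1297] head -107.9 zax [-0.0008  0.0002 -1.    ] F [ 0.0778  0.5555 -0.9647] gap 0.0234 36.5
look 9.79 [0.5002 0.0697 0.2499] head -93.61 zax [-0.0001  0.     -1.    ] F [0.1028 0.5036 0.1033] gap 0.0237 36.6
```

View pics/w2.png

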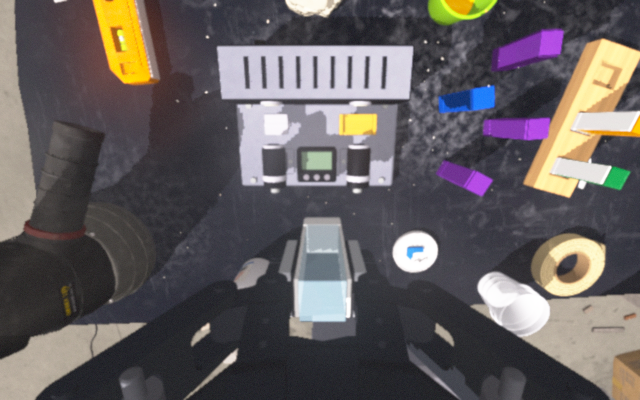

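w2 shows the clear block upright in the grip (top face about u 295–352, v 253–320). The slot lies nearly below the camera, with the pedestal at (277,124) and the nest at (358,124), both unobstructed.

```bash
python3 - <<'E'
from h import *
p=camera_params('wrist')
f=np.load('pics/w2.npz');T=f['T'];B=cv2.imread('pics/w2.png');H=cv2.cvtColor(B,cv2.COLOR_BGR2HSV)
def blob(m,x0,x1,y0,y1):
    k=np.zeros_like(m);k[y0:y1,x0:x1]=m[y0:y1,x0:x1]
    return max(cv2.findContours(k,0,2)[0],key=cv2.contourArea)
vv,uu=np.mgrid[0:400,0:640]; uv=np.c_[uu.ravel(),vv.ravel()]
o,d=ray(p,uv,T); C=(o+d*f['d'].ravel()[:,None])
C2=C.reshape(400,640,3)
for nm,z,w in (('ped',.04,(258,300,109,140)),('nest',.047,(330,386,109,140))):
    m=((abs(C2[...,2]-z)<.008)*255).astype(np.uint8); c=blob(m,*w); Q=C2[w[2]:w[3],w[0]:w[1]][m[w[2]:w[3],w[0]:w[1]]>0]
    r=cv2.minAreaRect((Q[:,:2]*1000).astype(np.float32)); print(nm,cv2.boundingRect(c),r,Q.mean(0),len(Q))
    if nm=='nest': c=blob(cv2.inRange(H,(15,120,120),(32,255,255)),*w)
    else: c=blob(cv2.inRange(H,(0,0,195),(180,50,255)),*w)
    r=cv2.minAreaRect(c);print('  colour',r,plane(p,cv2.boxPoints(r),z,T).mean(0))
# block in hand edges at several columns
g=cv2.cvtColor(B,cv2.COLOR_BGR2GRAY)
G=g[210:330,310:335].mean(1); print(np.diff(G).round().astype(int))
Q=C[(abs(C[:,2]-.266)<.006)&(C[:,1]>.04)&(C[:,1]<.1)&(C[:,0]>.45)&(C[:,0]<.55)]
print(len(Q), Q.min(0),Q.max(0)); 
print('blk',plane(p,[[323,253],[323,320],[295,320],[352,320]],.266,T), plane(p,[[303,219],[341,219]],.186,T))
cv2.imwrite('pics/w2c.png',np.hstack([cv2.resize(B[95:150,250:400],None,fx=3,fy=6,interpolation=2)[:330],cv2.resize(B[210:330,280:365],None,fx=2.75,fy=2.75,interpolation=2)[:330]]))
E
```

```text
ped (265, 115, 24, 19) ((571.6630249023438, 115.97193145751953), (26.07731056213379, 19.44394874572754), 86.30641174316406) [0.5717 0.1158 0.0402] 445
  colour ((278.5, 124.0), (30.0, 41.0), 90.0) [0.5714 0.1134 0.04  ]
nest (340, 114, 37, 21) ((566.0433349609375, 26.411331176757812), (38.93665313720703, 20.974828720092773), 86.51274108886719) [0.5662 0.0262 0.0472] 695
  colour ((358.0, 124.0), (20.0, 36.0), 90.0) [0.566  0.0258 0.047 ]
[ -1  -1  -1  -1   1  14  36  29  11   3   1   1   5  13   0  -5  -2   0
   0   0   0   0   0   0   0   0   0   0   1   0   0   0   0   0   0   0
   1   5  11  15   5 -25 -43 -26  -5   0   0   0   0   1   1   0   0   0
   0   0   0  -1   0   0   1   0   0   0   0   0   0   1   6  28  36  25
   8   0   0  -1   0   0   0   0   0   0   0   0   0   0   0   0   0   0
   0   0   0   0   0   1   1   0  -1  -1   0   0   1   3   3   1   0   0
   0 -10 -46 -48 -15  -1   0   0  -1  -2   0]
4052 [0.4885 0.04   0.26  ] [0.516 0.1   0.272]
blk [[0.5218 0.0671 0.266 ]
 [0.4905 0.069  0.266 ]
 [0.4913 0.0809 0.266 ]
 [0.4898 0.0567 0.266 ]] [[0.5088 0.0814 0.186 ]
 [0.5072 0.0557 0.186 ]]
```

View pics/w2c.png

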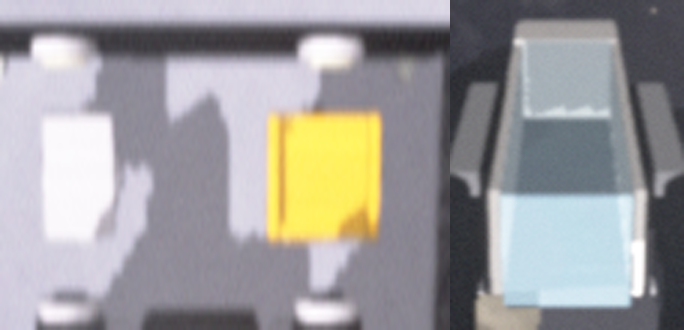

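The block sits about 0.9 mm off the TCP in the wrist camera's frame, in both x and y. I'll apply that offset and place it.

```bash
python3 - <<'E'
from h import *
c=np.array([.5728,.1166])
movep([*c,.19],down(YC)); move_l([*c,.12],down(YC),feed=.08); sleep(.3); st('pre')
h=move_l([*c,.1015],down(YC),feed=.015,until_force=3); print(h); s=st('touch')
E
```

```text
pre 11.67 [0.573  0.1166 0.1204] head -93.58 zax [ 0.0007  0.0001 -1.    ] F [ 0.1642 -0.3128 -0.8818] gap 0.0236 36.6
True
touch 12.65 [0.5727 0.1166 0.1039] head -93.57 zax [-0.0005 -0.0002 -1.    ] F [-0.2161 -0.3292  3.7751] gap 0.0235 37.1
```

```bash
python3 - <<'E'
from h import *
c=np.array([.5728,.1166])
command_gripper(.045); st('open')
move_l([*c,.20],down(YC),feed=.12)
movep([.50,.07,.25],down(YC)); sleep(.3); st('look')
T=wpose(); im,d=camera('wrist'); save('w3',im); np.savez('pics/w3.npz',T=T,d=d)
p=camera_params('wrist'); vv,uu=np.mgrid[0:400,0:640]
o,dd=ray(p,np.c_[uu.ravel(),vv.ravel()],T); C=o+dd*d.ravel()[:,None]
Q=C[(abs(C[:,2]-.12)<.006)&(C[:,1]>.08)&(C[:,1]<.16)&(C[:,0]>.53)&(C[:,0]<.62)]
print(len(Q),cv2.minAreaRect((Q[:,:2]*1000).astype(np.float32)),Q.mean(0))
cv2.imwrite('pics/w3c.png',cv2.resize(cv2.cvtColor(im[60:200,220:420],cv2.COLOR_RGB2BGR),None,fx=3,fy=3,interpolation=2))
E
```

```text
open 12.99 [0.5718 0.1162 0.1028] head -93.57 zax [-0.0027 -0.0006 -1.    ] F [ 0.2997 -0.814   0.4165] gap 0.045 0.0
look 14.73 [0.5002 0.0705 0.2492] head -93.52 zax [-0.0015  0.0004 -1.    ] F [ 0.3736 -0.7613  0.3228] gap 0.0448 0.0
663 ((572.162109375, 115.71743774414062), (24.270965576171875, 17.996309280395508), 86.41432189941406) [0.5722 0.115  0.1199]
```

View pics/w3c.png

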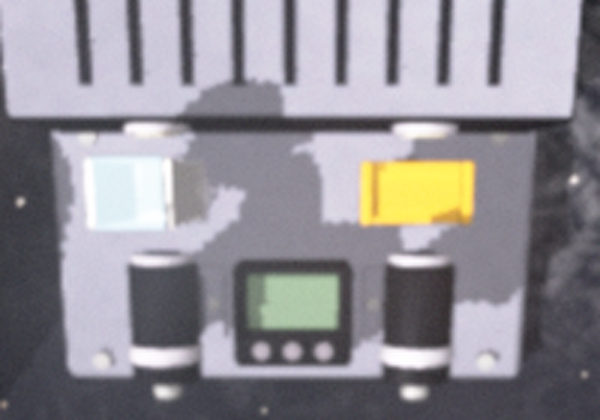

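The clear block stands upright in the far-left lane at crop (130,193). Measured (0.5722, 0.1157), top z 0.120, heading 86.4°, which is within 0.5 mm of the seat. Now the amber block.

```bash
python3 - <<'E'
from h import *
a=np.array([.5517,-.2498])
movep([*a,.16],down(YS)); command_gripper(.07); sleep(.1); st('above')
move_l([*a,.072],down(YS),feed=.08); sleep(.2); st('down')
command_gripper(.015,40); st('grip')
move_l([*a,.14],feed=.1); movep([*a,.22],down(YS)); movep([.50,.07,.25],down(YC)); sleep(.4); s=st('look')
T=wpose(); im,d=camera('wrist'); save('w4',im); np.savez('pics/w4.npz',T=T,d=d)
p=camera_params('wrist'); g=cv2.cvtColor(im,cv2.COLOR_RGB2HSV)
vv,uu=np.mgrid[0:400,0:640]
o,dd=ray(p,np.c_[uu.ravel(),vv.ravel()],T); C=o+dd*d.ravel()[:,None]
for n,b in (('clear','w2'),('amber','w4')):
    f=np.load(f'pics/{b}.npz');o,dd=ray(p,np.c_[uu.ravel(),vv.ravel()],f['T']); C=o+dd*f['d'].ravel()[:,None]
    Q=C[(abs(C[:,2]-.266)<.003)&(abs(C[:,1]-.07)<.0125)&(abs(C[:,0]-.5)<.03)]
    print(n,len(Q),Q[:,0].min(),Q[:,0].max(),Q.mean(0))
G=cv2.imread('pics/w4.png').astype(int)[210:330,310:335].mean(1); D=np.diff(G,axis=0); D=np.abs(D).sum(1).round().astype(int); print([(210.5+i,v) for i,v in enumerate(D) if v>20])
E
```

```text
above 16.52 [ 0.5518 -0.2496  0.1601] head -107.88 zax [ 0.0001 -0.0001 -1.    ] F [ 0.338  -0.2245 -0.1264] gap 0.07 0.0
down 17.97 [ 0.552  -0.2499  0.0725] head -107.9 zax [ 0.0008 -0.0003 -1.    ] F [ 0.4488 -0.0235 -1.0745] gap 0.0703 0.0
grip 18.44 [ 0.5517 -0.2498  0.0721] head -107.9 zax [ 0. -0. -1.] F [-0.3099 -0.1942  0.6286] gap 0.0232 41.6
look 21.32 [0.5001 0.0696 0.2499] head -93.62 zax [-0.0001  0.     -1.    ] F [ 0.8021  0.6783 -0.2203] gap 0.0239 41.5
clear 2529 0.48926049883091793 0.5133514691002496 [0.501  0.0696 0.2658]
amber 2497 0.4881589318177588 0.5141190969350016 [0.5003 0.0694 0.2656]
[(216.5, np.int64(38)), (217.5, np.int64(104)), (218.5, np.int64(84)), (219.5, np.int64(32)), (224.5, np.int64(46)), (225.5, np.int64(59)), (226.5, np.int64(40)), (250.5, np.int64(22)), (252.5, np.int64(46)), (253.5, np.int64(50)), (254.5, np.int64(22)), (280.5, np.int64(58)), (281.5, np.int64(78)), (282.5, np.int64(45)), (321.5, np.int64(79)), (322.5, np.int64(169)), (323.5, np.int64(71))]
```

View pics/w4.png

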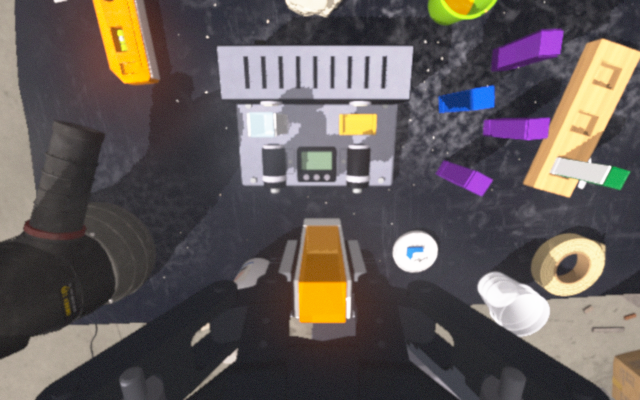

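w4 shows the amber block upright in the grip (top face v 281–322, foot at v 218), sitting 0.4 mm further towards −x than clear did. The green block is undisturbed at (590,172) and clear still stands in its lane. Next, lower it and press.

```bash
python3 - <<'E'
from h import *
c=np.array([.5675,.0267])
movep([*c,.19],down(YC)); move_l([*c,.125],down(YC),feed=.08); sleep(.3); st('pre')
print(move_l([*c,.1075],down(YC),feed=.015,until_force=1.5)); st('touch')
move_l([*c,.1032],down(YC),feed=.01); sleep(.6); st('pressed')
T=wpose(); im,d=camera('wrist'); save('w5',im); np.savez('pics/w5.npz',T=T,d=d)
E
```

```text
pre 23.12 [0.5677 0.0267 0.1254] head -93.57 zax [ 0.0008  0.     -1.    ] F [-0.0151  0.7581 -0.5756] gap 0.0235 41.5
True
touch 24.09 [0.5674 0.0267 0.1088] head -93.57 zax [-0.0006 -0.     -1.    ] F [-0.1403  0.5849  1.3579] gap 0.0235 41.7
pressed 25.38 [0.5674 0.0267 0.1032] head -93.57 zax [-0.0002 -0.     -1.    ] F [ 0.1949 -0.0355  4.4114] gap 0.0238 42.0
```

View pics/w5.png

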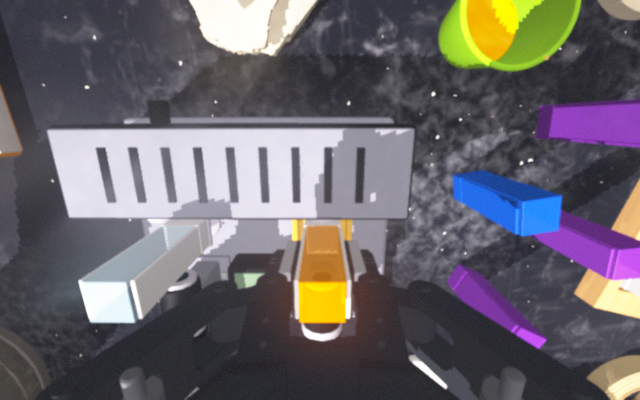

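w5 shows the amber block upright between the brass cheeks (u 296 and 347, block centred at 322), with clear still standing in its lane. Wrist force is 4.4 N and the TCP is about 6.8 mm below the nest's up position, so the plunger is nearly at its stop. Handing in.

```bash
python3 - <<'E'
from h import *
st('end'); print(finish_job())
E
```

```text
end 25.43 [0.5674 0.0267 0.1032] head -93.57 zax [-0.0002 -0.     -1.    ] F [-0.9511 -0.1451  3.7   ] gap 0.0235 42.0
the job is handed in; nothing more can be done
None
```

I handed the job in at 25.4 s: the clear block stands square on the bare pedestal, and the amber block is still gripped, held upright in the right-lane nest with the plunger pressed about 6.8 mm of its 8 mm travel.

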